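Fit the test gauge to the bench air point's one-hand coupler

ROBOT

A 7-joint arm with a two-finger parallel gripper is mounted at the origin on the work surface. World frame = base frame: x ahead of the robot, y to its left, z up, the work surface at z = 0. Lengths are in mm, angles in rad, forces in N, time in s.
With the tool pointing down it reaches from about 400 to 875 mm from the base axis. Payload 4.4 kg.
Tool frame: the origin (TCP) lies midway between the tips of the shut fingers; the grasp point (between the pads) lies ctrl.grip_depth behind it (ctrl.grip_depth is the distance from the TCP to the grasp point, in mm); z points along the fingers, y is the line along which they close (so a half turn about z gives the same grasp; the last joint's range is limited). The gripper opens to 85 mm and grips with 20 to 120 N. Pads are 22 mm wide; open, the fingers measure 114 mm over their backs; the gripper's body (76 mm by 85 mm) begins 54 mm behind the grasp point. The pads swing forward as they close: fully open they stand 13 mm farther back than shut.
Start: joints at [-1.311, 0.628, 0.038, 1.517, -0.027, 0.996, -0.02], TCP at [208.02, 615.829, 231.313] pointing down, gripper open.
Joint ranges: [-3.06, 3.06], [-0.37, 2.12], [-1.25, 1.32], [0.18, 2.47], [-1.1, 4.24], [0.23, 1.98], [-2.94, 2.94]. Speed limits (rad/s): [2.57, 2.57, 3.14, 3.14, 3.14, 3.14, 3.14].

INTERFACE

Orientations are given as [roll, pitch, yaw] about the fixed x, y, z axes, in that order (R = Rz(yaw) Ry(pitch) Rx(roll)).
In Python, from cell import ctrl gives the robot as it stands.
- The arm moves only by the tool carry_out, never from a script. Its argument "deltas" is one flat list of numbers, 7 for each row, row after row: the turn, a rotation vector about the tool's x, y, z in degrees, then the shift along the tool's x, y, z in m, then the closure, from -1 (fully open) to 1 (shut). In form: [wx, wy, wz, dx, dy, dz, claw, wx, wy, wz, dx, dy, dz, claw, ...]. A call has 1 to 12 rows; each row shifts and turns the commanded pose from where the row before left it, along the tool's axes as they then stand; what a row does not reach is not made up. A row lasts 1/8 s, in which the tool goes at most 62.5 mm and 10.7 degrees, less where a joint would pass 70% of its speed; a pose out of reach is approached as far as the arm can. A call with a gripper value outside its range is refused whole. The fingers move at their own pace and stop on an object; the grip force is fixed at half the most. Time passes only in rows, so rows that do not move let the fingers close. It gives the time, the measured TCP pose, the force, the opening and the grip force at its end, in the units of the state.
- ctrl.read_state(): the state, without advancing time (a new reading comes with each control period).
- ctrl.get_image(name): name is "scene" or "top" or "wrist"; returns the picture (384x512x3 uint8, red, green, blue); there is no depth.
- ctrl.calibration(name): a dict with "mtx" (3x3 intrinsics, pixels), "distortion" ([k1, k2, p1, p2, k3] as OpenCV has them; the pictures are not rectified), "R" (3x3) and "t" (3): a world point X has camera coordinates R X + t. Camera axes: x right, y down, z forward; pixel columns grow to the right and rows downward; lengths in mm; the calibration is good to about 2 mm. A picture is of the moment at which its call begins: read the wrist's pose just before it. calibration takes no time and is no camera call; for the wrist camera it gives the pose at the moment of the call.
- ctrl.finish_job(): hands the job in; it is judged then, once.
The state is a dict: "clock": time; "qpos": joint angles; "qd": joint speeds; "tau": joint torques, N m; "eef_pos": TCP position; "tool_rot": TCP orientation; "force": force on the tool from outside, world axes, zero at the start; "torque": the same for the moment, N m; "width": finger opening in mm; "gripper_force": force on a finger pad.
Only numpy, scipy, OpenCV 4.12 (cv2) and the standard library are available. Lean on these libraries where they do the work, as an engineer would, in place of code of your own. Each camera call takes 0.05 s, during which the arm holds its last target. There are 200 camera calls.

TASK

Put the test gauge on the air point: draw the coupler's sleeve back until it stays back and frees the blanking plug, take the blanking plug out and leave it in the steel tray, then press the gauge's plug straight home until the sleeve springs forward and locks it, and let go. Feel your way home and do not force it: neither wrench the blanking plug out of the locked coupler nor ram the gauge. Leave the other things on the bench as they are.

Things in the scene. Friction and masses are not known exactly. Their poses are not given: they have to be found in the camera images.
- air_point: Aluminium air manifold block fixed to the bench, 50 mm wide, 45 mm high, along its y from 90 mm on the -y to 135 mm on the +y side of its origin. Origin: bench level, under the coupler's axis. A black regulator with ribbed grey knob, 44 mm across, its top 137 mm over the bench, stands 103 mm towards +y; a low brass hex closes a spare port 58 mm towards -y. Yaw within 0.5 rad.
- port (a point): Point on top of the block, 45 mm above the bench, on the upright axis of the coupler screwed in there (mouth upward); z up, y along the block. The coupler's ribbed brass sleeve is 36 mm across and 30 mm long, its top edge 3 mm below the mouth when forward; under it a 25 mm body and a 33 mm hex; 22 mm of height between sleeve and block.
- mouth (a point): Centre of the coupler's mouth, 55 mm above port. Bore 17 mm, rim countersunk to 20.6 mm, body at the mouth 26 mm across.
- valve: Spring-loaded round valve face (follower) inside the coupler's bore; origin at the middle of its top, z up. It is pushed down by a plug: 5 N at first, 8 to 11 N near home. Empty, it stands 5 mm below the mouth; a plug whose tip has pushed it 18.4 mm below the mouth is home; 20 mm is its seat, a hard stop. Its seal is spoilt if it is pressed with more than 17 N.
- sleeve (a joint): How far the sleeve is drawn back (down), m: 0 forward, locked; 0.009 its stop. Spring 4 N at 0, 7 N at the stop. Past 0.0078 it unlocks: the valve lifts the locked plug 13 mm and then holds the sleeve back at 0.0075; let go earlier, it springs forward. With a new plug pushed in, the sleeve stays back (0.0068) until the plug is home, then springs to 0 by itself.
- gauge: Pressure test gauge, 0.2 to 0.3 kg, standing plug down in one bore of the rack. Origin: underside of its brass hex (27 mm across, 12 mm high), z up the axis. Below it the steel plug, 16 mm across with chamfered tip and a waist, is screwed in on a long thread: its tip is 20 to 36 mm below the origin, different each time and not measured. Locked, it has about 1.5 mm of end play.
- gauge_dial (a point): Centre of the gauge's dark dial case, 40 mm above the gauge's origin. The case is an upright disc, 52 mm across and 28 mm thick along the gauge's x, with flat front (-x, white dial) and flat back: grip it there. The dial may face any way.
- blank: Aluminium blanking (dust) plug, locked in the coupler at the start. Origin at its tip, z up the axis; 32 mm long in all; the top 12 mm is a knurled round head 24 mm in diameter, below it an 8.4 mm waist and a 16 mm foot 8 mm long. Locked, its head's underside stands 2 mm above the mouth. 40 to 65 g.
- rack: Wooden rack block, fixed, 170 mm along its x, 70 mm along y, 50 mm high; origin at the centre of its underside. Two bores, 18 mm wide and 39 mm deep, 50 mm either side of the centre along x; one holds the gauge, the other the blow nozzle, either way round.
- tray: Shallow open steel tray, fixed, 160 mm along its x, 110 mm along y, 28 mm high, 4 mm walls and floor; origin at the centre of its underside. For the blanking plug.
- blow_nozzle: Slim tapered steel blow nozzle on the same kind of plug, 84 mm high in all, standing in the other bore of the rack; origin at the tip of its plug. Bystander.
- hub: Silver wheel hub, 44 mm in diameter and 94 mm high, standing on end; origin at its underside. Bystander.
- pedal: Dark bicycle pedal, about 62 x 100 mm and 22 mm high; origin at its underside. Bystander.
- wrench: Flat steel spanner, 170 mm long, lying along its x; origin at its underside. Bystander.
- sprockets: Small stack of steel sprockets, 72 mm in diameter, 17 mm high; origin at its underside. Bystander.
- lube: White oil bottle, 38 mm in diameter, 110 mm high; origin at its underside. Bystander.
- tyre_lever: Black tyre lever, 115 x 16 x 6 mm, lying along its x; origin at its underside. Bystander.

How it is judged:
By the outcome, as a careful person would: the job done as asked, in the order asked, and still so for the second after the job is handed in, with the robot touching nothing.
It also fails if it takes over 67 s, if anything falls off the work surface, if the arm or the gripper's body presses on something with over 40 N, if the wrist force passes 120 N, or if a joint passes its speed limit or range.

## Working session

There is one attempt and no reset: what is moved stays moved. The work goes in short steps, Python scripts to look and compute and a tool call to move; the robot and the scene stay as the last step left them, time stands still between calls to the robot, and variables do not carry over. Pictures are saved under pics/ and viewed, at most 10 in all, crops included, and the job is handed in when it is done.

Besides the shell and the picture viewer there is one more tool, called after "Call:" by a JSON object that holds its "op" and its "data", one argument or row to a line. carry_out: Moves the arm, as the interface text tells. Its arguments: {"type":"object","properties":{"deltas":{"type":"array"}},"required":["deltas"]}

```bash
mkdir -p pics; ls; cat > h.py <<'E'
import numpy as np, cv2
from cell import ctrl
def cal(n):
    c=ctrl.calibration(n); return {k:np.array(c[k],float) for k in('mtx','distortion','R','t')}
def ray(c,uv):
    p=cv2.undistortPoints(np.array([[uv]],float),c['mtx'],c['distortion'])[0,0]
    d=c['R'].T@np.array([p[0],p[1],1]); return -c['R'].T@c['t'],d/np.linalg.norm(d)
def atz(c,uv,z):
    o,d=ray(c,uv); return o+d*(z-o[2])/d[2]
def tri(obs):
    A=np.zeros((3,3));b=np.zeros(3)
    for c,uv in obs:
        o,d=ray(c,uv);P=np.eye(3)-np.outer(d,d);A+=P;b+=P@o
    X=np.linalg.solve(A,b); return X,[np.linalg.norm((np.eye(3)-np.outer(d,d))@(X-o)) for o,d in (ray(c,uv) for c,uv in obs)]
def proj(c,X):
    return cv2.projectPoints(np.array([X],float),cv2.Rodrigues(c['R'])[0],c['t'],c['mtx'],c['distortion'])[0][0,0]
def rgb(n): return ctrl.get_image(n)
def save(im,f): cv2.imwrite('pics/'+f,cv2.cvtColor(im,cv2.COLOR_RGB2BGR))
E
python3 - <<'E'
from h import *
s=ctrl.read_state(); print(s, ctrl.grip_depth)
a=rgb('scene');b=rgb('top');w=rgb('wrist')
np.savez('im0.npz',a=a,b=b,w=w)
save(cv2.resize(a,(800,600),interpolation=cv2.INTER_CUBIC),'scene0.png');save(cv2.resize(b,(800,600),interpolation=cv2.INTER_CUBIC),'top0.png')
for n in('scene','top','wrist'):
    c=cal(n);print(n,(-c['R'].T@c['t']).round(0),c['mtx'][0,0],c['R'][2].round(2))
E
```

```text
pics
{'clock': 0.0, 'qpos': array([-1.310781  ,  0.62935183,  0.03842666,  1.51839438, -0.02701894,
        0.99631349, -0.01995996]), 'qd': array([ 0.00200679,  0.00094996, -0.00088611, -0.00076627, -0.00041369,
        0.001223  ,  0.00346261]), 'tau': array([-2.45804167e-04, -5.63398683e+01,  1.22611944e+00, -1.93446761e+01,
        1.10528534e-02,  1.03238155e-02, -1.40090572e-05]), 'eef_pos': array([207.80562962, 615.2048726 , 230.37668815]), 'tool_rot': array([-3.13964290e+00,  1.80962593e-06,  2.81581884e+00]), 'force': array([ 0.08403158, -0.24024473, -0.12316173]), 'torque': array([-0.02982192, -0.01418817, -0.02507172]), 'gripper_force': 0.0, 'width': 85.47998709251466} 18.700000000000003
scene [1162.  164. 1045.] 466.1089875858605 [-0.51 -0.15 -0.85]
top [ 346.   -8. 1231.] 478.81671637498874 [ 0.19 -0.   -0.98]
wrist [137. 640. 373.] 322.28404855536775 [ 0.28 -0.1  -0.96]
```

View pics/scene0.png

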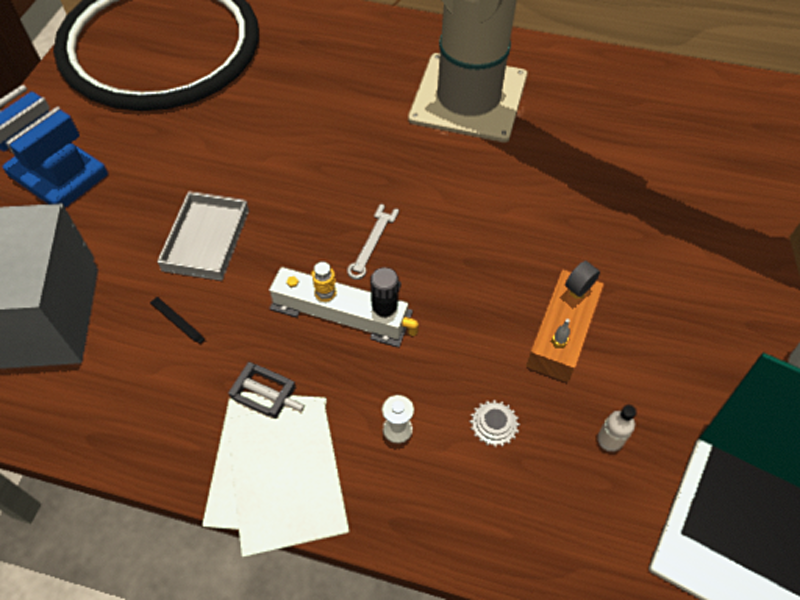

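View pics/top0.png

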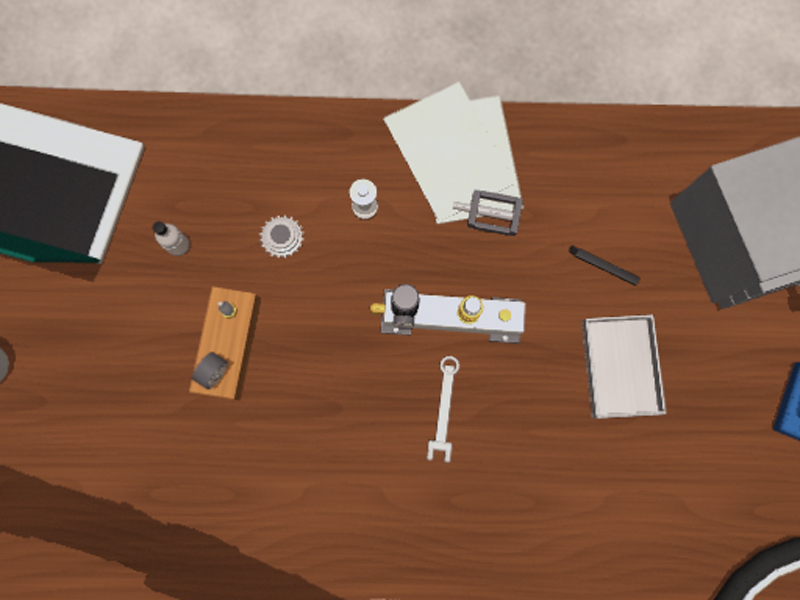

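The scene view shows the air point centre (coupler at (323,267), regulator at (384,285)), the tray at left, and the rack at right with the gauge in the near bore (582,279). In the top view the blank's head is at (471,301), the gauge at (210,370), and the tray at (624,366).

```bash
python3 - <<'E'
from h import *
s,t=cal('scene'),cal('top');k=.64
def T(n,a,b):
    X,e=tri([(t,np.array(a)*k),(s,np.array(b)*k)]);print(n,X.round(1),np.round(e,1))
T('blank top',(471,299),(323,266))
T('knob top',(405,294),(385,276))
T('sparehex',(505,315),(292,281))
T('gauge case',(210,370),(582,279))
T('nozzle tip',(224,304),(567,322))
T('rackTL',(213,288),(530,366));T('rackTR',(257,294),(571,379));T('rackBR',(237,399),(603,283));T('rackBL',(191,391),(567,271))
for a in[(585,318),(653,315),(665,413),(595,417)]: print('tray',atz(t,np.array(a)*k,28).round(0))
T('traycorner far-left(top)',(585,318),(221,277));T('tray nearR',(665,413),(190,194))
E
```

```text
blank top [ 565.7 -114.7  125.3] [1.3 1.3]
knob top [567.6 -14.8 140.3] [1.6 1.6]
sparehex [ 556.9 -177.8   46. ] [0.8 0.8]
gauge case [452.6 278.   86.1] [0.5 0.5]
nozzle tip [551.6 262.2 105.4] [3.3 3.3]
rackTL [594.9 260.1  46. ] [32.2 32.2]
rackTR [589.  265.3  -4.6] [33.7 33.7]
rackBR [411.3 284.4  21.5] [36.6 36.6]
rackBL [425.9 279.8  76.2] [26.2 26.2]
tray [ 559. -311.   28.]
tray [ 567. -421.   28.]
tray [ 410. -434.   28.]
tray [ 400. -323.   28.]
traycorner far-left(top) [ 561.1 -312.2   10.7] [3.2 3.2]
tray nearR [ 409.4 -434.5   18.3] [2.6 2.6]
```

```bash
cat >> h.py <<'E'
from scipy.spatial.transform import Rotation as Ro
def go(x,y,z,yaw=None):
    """print the tool-frame turn about z (deg) and then the shift (m) to a tool-down target, from the measured pose"""
    s=ctrl.read_state();p=s['eef_pos'];R=Ro.from_euler('xyz',s['tool_rot'])
    r=np.zeros(3)
    if yaw is not None:
        G=Ro.from_euler('xyz',[np.pi,0,yaw]);r=(R.inv()*G).as_rotvec(degrees=True);R=G
    print('turn',r.round(2),'shift mm',R.inv().apply(np.array([x,y,z])-p).round(1))
def st():
    s=ctrl.read_state();print('t',round(s['clock'],2),'p',s['eef_pos'].round(1),'rot',s['tool_rot'].round(3),'F',s['force'].round(1),'w',round(s['width'],1),'gf',round(s['gripper_force'],1))
E
python3 -c "
from h import *
go(452,278,260)"
```

```text
turn [0. 0. 0.] shift mm [-339.3 -241.6  -29. ]
```

Call:
{"op": "carry_out", "data": {
  "deltas": [0, 0, 0, -0.0377, -0.0268, -0.0032, -1, 0, 0, 0, -0.0377, -0.0268, -0.0032, -1, 0, 0, 0, -0.0377, -0.0268, -0.0032, -1, 0, 0, 0, -0.0377, -0.0268, -0.0032, -1, 0, 0, 0, -0.0377, -0.0268, -0.0032, -1, 0, 0, 0, -0.0377, -0.0268, -0.0032, -1, 0, 0, 0, -0.0377, -0.0268, -0.0032, -1, 0, 0, 0, -0.0377, -0.0268, -0.0032, -1, 0, 0, 0, -0.0377, -0.0268, -0.0032, -1, 0, 0, 0, 0, 0, 0, -1, 0, 0, 0, 0, 0, 0, -1]
}}

```text
clock: 1.52
eef_pos: [451.7, 279.2, 259.9]
tool_rot: [3.141, -0.001, 2.816]
force: [-0.1, -0.4, 0.3]
width: 85.5
gripper_force: 0.0
```

```bash
cat >> h.py <<'E'
def shot(name):
    c=cal('wrist');im=rgb('wrist');np.savez(name+'.npz',im=im,**c);return im,c
def load(name):
    d=np.load(name+'.npz');return d['im'],{k:d[k] for k in('mtx','distortion','R','t')}
E
python3 - <<'E'
from h import *
st();im,c=shot('g1');save(cv2.resize(im,(800,600),interpolation=cv2.INTER_CUBIC),'g1.png')
print(proj(c,[452,278,90])/.64)
go(560,-115,260)
E
```

```text
t 1.52 p [451.7 279.2 259.9] rot [ 3.141e+00 -1.000e-03  2.816e+00] F [-0.1 -0.4  0.3] w 85.5 gf 0.0
[393.9832686  266.78605425]
turn [0. 0. 0.] shift mm [-228.7 -339.7   -0.5]
```

View pics/g1.png

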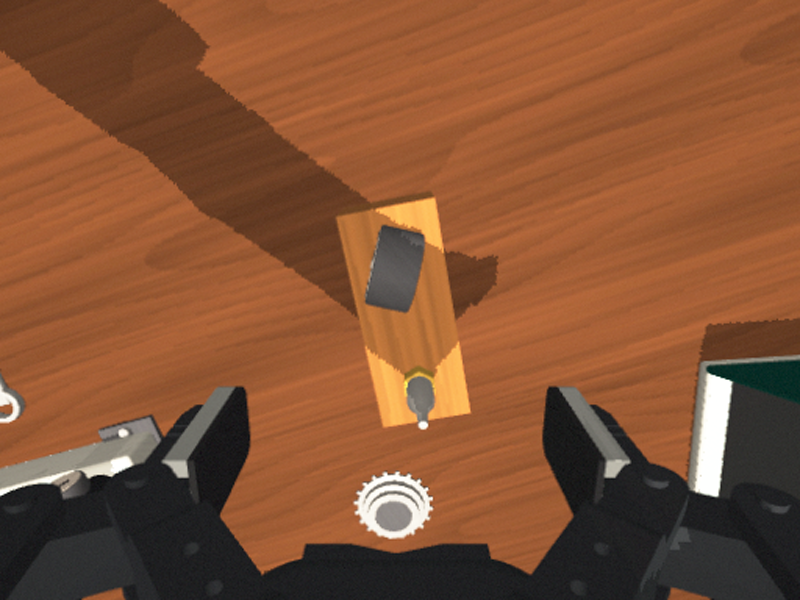

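The wrist view shows the gauge case with outline corners (384,226), (424,233), (406,311), (366,305) and its dial facing image-left. The rack top corners are at (337,215), (434,196), (470,413), (383,428), and the nozzle is at the far end.

Call:
{"op": "carry_out", "data": {
  "deltas": [0, 0, 0, -0.03, -0.045, 0, -1, 0, 0, 0, -0.03, -0.045, 0, -1, 0, 0, 0, 0, 0, 0, -1, 0, 0, 0, 0, 0, 0, -1]
}}

```text
clock: 2.08
eef_pos: [479.7, 176.0, 260.0]
tool_rot: [3.141, -0.001, 2.818]
force: [0.6, 0.1, -0.1]
width: 85.3
gripper_force: 0.0
```

```bash
python3 - <<'E'
from h import *
st();im,c=shot('g2')
u,v=proj(c,[452,278,90]).astype(int);print(u,v)
x0,y0=max(u-65,0),max(v-75,0);cr=im[y0:y0+150,x0:x0+130];print(x0,y0)
i1,c1=load('g1');a=i1[110:260,190:320]
out=np.hstack([cv2.resize(q,None,fx=3,fy=3,interpolation=cv2.INTER_CUBIC) for q in(a,cr)]);print(out.shape);save(out,'g12.png')
go(560,-115,260)
E
```

```text
t 2.08 p [479.7 176.  260. ] rot [ 3.141e+00 -1.000e-03  2.818e+00] F [ 0.6  0.1 -0.1] w 85.3 gf 0.0
346 109
281 34
(450, 780, 3)
turn [0. 0. 0.] shift mm [-168.7 -250.9   -0.4]
```

View pics/g12.png

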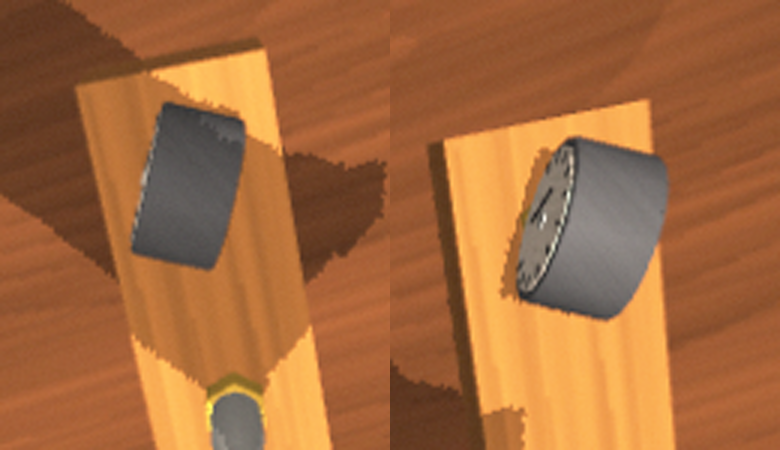

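```bash
cat > fit.py <<'E'
from h import *
from scipy.optimize import least_squares
_,c1=load('g1');_,c2=load('g2')
V=[(c1,(190,110),[(163,103),(132,252)],[(244,120),(212,269)]),(c2,(281,34),[(186,138),(127,293)],[(277,162),(220,319)])]
th=np.linspace(0,2*np.pi,181)
def res(p):
    x,y,z,ps=p;r=[]
    ax=np.array([np.cos(ps),np.sin(ps),0]);e=np.array([-np.sin(ps),np.cos(ps),0])
    for c,o,F,B in V:
        for sg,obs in((-1,F),(1,B)):
            P=np.array([x,y,z])+sg*14*ax+26*(np.cos(th)[:,None]*e+np.sin(th)[:,None]*[0,0,1])
            q=cv2.projectPoints(P,cv2.Rodrigues(c['R'])[0],c['t'],c['mtx'],c['distortion'])[0][:,0]
            ob=np.array(obs)/3+o;d=ob[1]-ob[0];d/=np.linalg.norm(d);k=q@d
            r+=list(q[k.argmin()]-ob[0])+list(q[k.argmax()]-ob[1])
    return np.array(r)
best=min((least_squares(res,[452,278,90,a],diff_step=1e-4) for a in np.arange(0,6.3,.5)),key=lambda s:s.cost)
print(best.x.round(2),best.cost.round(1),best.fun.round(1))
print('front normal',-np.cos(best.x[3]),-np.sin(best.x[3]))
for z in (50,):
    for uv in[(76,88),(264,40)]: print(atz(c1,np.array(uv)/3+(190,110),z).round(1))
    for uv in[(470,413),(383,428)]: print(atz(c1,np.array(uv)*.64,z).round(1))
E
python3 fit.py
```

```text
[453.73 278.36  89.43   1.  ] 12.7 [ 1.1 -1.1 -0.5  0.3  1.5 -0.1  0.1  0.9 -0.4 -1.5  1.4  2.6 -1.2 -1.7
 -1.9  0.8]
front normal -0.5372028167549362 -0.8434531010498227
[414.9 248.1  50. ]
[420.5 318.   50. ]
[592.3 293.3  50. ]
[583.  224.1  50. ]
```

Call:
{"op": "carry_out", "data": {
  "deltas": [0, 0, 0, -0.028, -0.042, 0, -1, 0, 0, 0, -0.028, -0.042, 0, -1, 0, 0, 0, -0.028, -0.042, 0, -1, 0, 0, 0, -0.028, -0.042, 0, -1, 0, 0, 0, -0.028, -0.042, 0, -1, 0, 0, 0, -0.028, -0.042, 0, -1, 0, 0, 0, 0, 0, 0, -1, 0, 0, 0, 0, 0, 0, -1]
}}

```text
clock: 3.12
eef_pos: [559.1, -115.9, 259.7]
tool_rot: [3.14, -0.001, 2.818]
force: [-0.6, 0.7, 0.2]
width: 85.2
gripper_force: 0.0
```

```bash
python3 - <<'E'
from h import *
st();im,c=shot('p1');save(cv2.resize(im,(800,600),interpolation=cv2.INTER_CUBIC),'p1.png')
E
```

```text
t 3.12 p [ 559.1 -115.9  259.7] rot [ 3.140e+00 -1.000e-03  2.818e+00] F [-0.6  0.7  0.2] w 85.2 gf 0.0
```

View pics/p1.png

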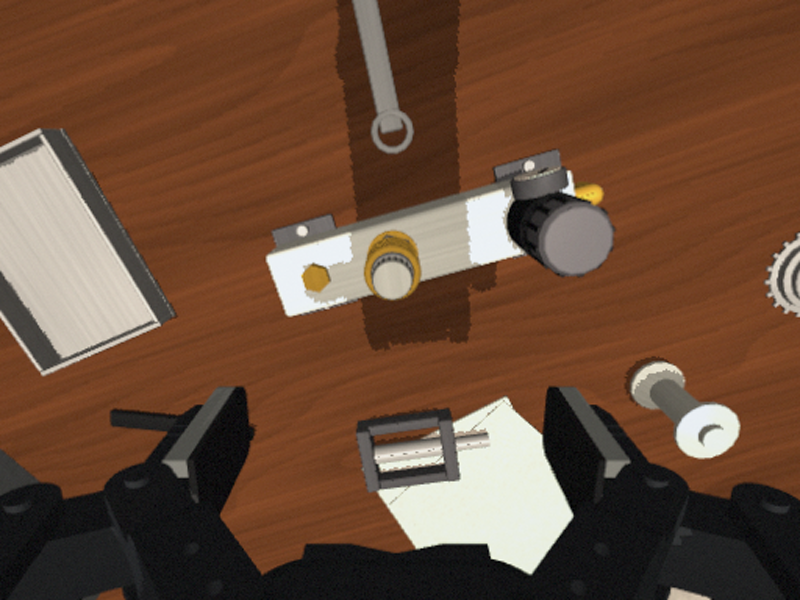

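The wrist view over the air point shows the blank's head top at about (392,278), the brass sleeve around (392,245), the spare hex at (316,278) and the regulator knob at (575,240). The tray is at left.

Call:
{"op": "carry_out", "data": {
  "deltas": [0, 0, 0, 0.01, 0.045, 0, -1, 0, 0, 0, 0.01, 0.045, 0, -1, 0, 0, 0, 0, 0, 0, -1, 0, 0, 0, 0, 0, 0, -1]
}}

```text
clock: 3.68
eef_pos: [568.4, -25.5, 260.1]
tool_rot: [-3.141, -0.0, 2.818]
force: [0.2, -1.2, -0.2]
width: 85.2
gripper_force: 0.0
```

```bash
python3 - <<'E'
from h import *
st();im,c=shot('p2')
u,v=proj(c,[563,-115,110]).astype(int)
x0,y0=max(u-50,0),max(v-60,0);cr=im[y0:y0+110,x0:x0+100];print(x0,y0)
i1,c1=load('p1');a=i1[120:230,200:300]
out=np.hstack([cv2.resize(q,(400,440),interpolation=cv2.INTER_CUBIC) for q in(a,cr)]);save(out,'p12.png')
E
```

```text
t 3.67 p [568.4 -25.5 260.1] rot [-3.141 -0.     2.818] F [ 0.2 -1.2 -0.2] w 85.2 gf 0.0
112 138
```

View pics/p12.png

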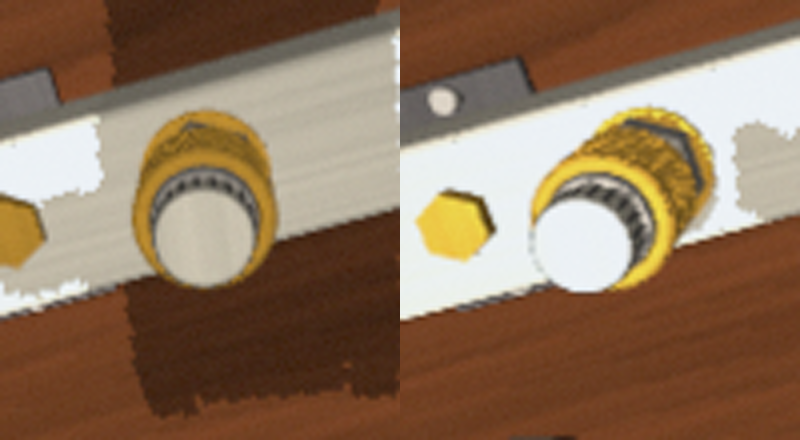

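The two crops (4x) show the head's top disc centred at crop (204,237) in view 1 and (182,244) in view 2. The sleeve's top ring lies around it, forward.

```bash
python3 - <<'E'
from h import *
_,c1=load('p1');_,c2=load('p2');t=cal('top');s=cal('scene')
a=np.array((204,237.5))/4+(200,120);b=np.array((182,244))/4+(112,138)
X,e=tri([(c1,a),(c2,b)]);print(X,e)
for c,u in((c1,a),(c2,b),(t,np.array((471,299))*.64),(s,np.array((323,266))*.64)): print(atz(c,u,114).round(1))
go(X[0],X[1],180)
E
```

```text
[ 561.16100516 -118.58683566  113.3990556 ] [np.float64(0.2212742587472196), np.float64(0.22127425874696605)]
[ 561.2 -118.6  114. ]
[ 560.8 -118.3  114. ]
[ 568.3 -117.1  114. ]
[ 558.2 -116.8  114. ]
turn [0. 0. 0.] shift mm [-22.5 -89.4  80.2]
```

Call:
{"op": "carry_out", "data": {
  "deltas": [0, 0, 0, -0.0075, -0.0298, 0.02, -1, 0, 0, 0, -0.0075, -0.0298, 0.03, -1, 0, 0, 0, -0.0075, -0.0298, 0.03, -1, 0, 0, 0, 0, 0, 0.03, -1, 0, 0, 0, 0, 0, 0.02, -1, 0, 0, 0, 0, 0, 0, -1, 0, 0, 0, 0, 0, 0, -1]
}}

```text
clock: 4.6
eef_pos: [561.8, -119.2, 130.9]
tool_rot: [-3.141, 0.001, 2.815]
force: [0.3, 0.4, 0.4]
width: 85.4
gripper_force: 0.0
```

```bash
python3 - <<'E'
from h import *
st();go(561.1,-118.5,70,2.818)
E
```

```text
t 4.6 p [ 561.8 -119.2  130.9] rot [-3.141e+00  1.000e-03  2.815e+00] F [0.3 0.4 0.4] w 85.4 gf 0.0
turn [-0.01  0.07 -0.18] shift mm [ 0.9  0.5 60.9]
```

Call:
{"op": "carry_out", "data": {
  "deltas": [0, 0, 0, 0.0009, 0.0005, 0.03, -1, 0, 0, 0, 0, 0, 0.031, -1, 0, 0, 0, 0, 0, 0, -1, 0, 0, 0, 0, 0, 0, 0.2, 0, 0, 0, 0, 0, 0, 0.2, 0, 0, 0, 0, 0, 0, 0.2, 0, 0, 0, 0, 0, 0, 0.2]
}}

```text
clock: 5.48
eef_pos: [561.2, -119.0, 70.2]
tool_rot: [-3.141, 0.002, 2.816]
force: [-0.5, -3.4, 4.3]
width: 35.2
gripper_force: 48.0
```

```bash
python3 -c "
from h import *
st()"
```

```text
t 5.47 p [ 561.2 -119.    70.2] rot [-3.141e+00  2.000e-03  2.816e+00] F [-0.5 -3.4  4.3] w 35.2 gf 48.0
```

Call:
{"op": "carry_out", "data": {
  "deltas": [0, 0, 0, 0, 0, 0, 1, 0, 0, 0, 0, 0, 0, 1, 0, 0, 0, 0, 0, 0.002, 1, 0, 0, 0, 0, 0, 0.002, 1, 0, 0, 0, 0, 0, 0.001, 1, 0, 0, 0, 0, 0, 0, 1]
}}

```text
clock: 6.22
eef_pos: [561.2, -118.9, 64.1]
tool_rot: [-3.141, 0.002, 2.815]
force: [0.2, -4.7, 2.0]
width: 35.3
gripper_force: 59.4
```

```bash
python3 -c "
from h import *
st()"
```

```text
t 6.22 p [ 561.2 -118.9   64.1] rot [-3.141e+00  2.000e-03  2.815e+00] F [ 0.2 -4.7  2. ] w 35.3 gf 59.4
```

Call:
{"op": "carry_out", "data": {
  "deltas": [0, 0, 0, 0, 0, 0.001, 1, 0, 0, 0, 0, 0, 0.001, 1, 0, 0, 0, 0, 0, 0.0005, 1, 0, 0, 0, 0, 0, 0, 1]
}}

```text
clock: 6.72
eef_pos: [561.2, -118.9, 62.1]
tool_rot: [-3.141, 0.002, 2.815]
force: [-0.8, -4.7, 6.8]
width: 34.8
gripper_force: 59.8
```

```bash
python3 - <<'E'
from h import *
st();im,c=shot('s1');print(proj(c,[561.1,-118.5,127]))
t=rgb('scene');sc=cal('scene');u,v=proj(sc,[561,-118.5,110]).astype(int)
out=np.hstack([cv2.resize(im[100:350,120:390],(432,400)),cv2.resize(t[v-50:v+50,u-46:u+46],(368,400),interpolation=cv2.INTER_CUBIC)]);save(out,'s1.png')
E
```

```text
t 6.72 p [ 561.2 -118.9   62.1] rot [-3.141e+00  2.000e-03  2.815e+00] F [-0.8 -4.7  6.8] w 34.8 gf 59.8
[254.32944828 354.70531814]
```

View pics/s1.png

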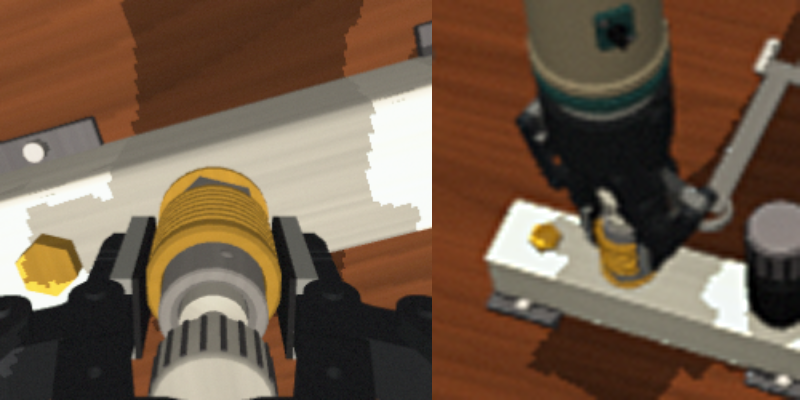

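The view shows the sleeve drawn back and the blank's head lifted clear of the mouth, with its waist visible. The pads are on the sleeve. I'll draw a little more, then release.

Call:
{"op": "carry_out", "data": {
  "deltas": [0, 0, 0, 0, 0, 0.0006, 1, 0, 0, 0, 0, 0, 0, 1, 0, 0, 0, 0, 0, 0, -0.2, 0, 0, 0, 0, 0, 0, -0.2, 0, 0, 0, 0, 0, 0, -0.2, 0, 0, 0, 0, 0, -0.03, -0.2, 0, 0, 0, 0, 0, -0.02, -0.2, 0, 0, 0, 0, 0, 0, -0.2]
}}

```text
clock: 7.82
eef_pos: [561.7, -117.6, 112.0]
tool_rot: [3.141, 0.003, 2.816]
force: [-0.5, 0.2, 0.1]
width: 51.2
gripper_force: 0.0
```

```bash
python3 - <<'E'
from h import *
st();im,c=shot('s2')
for z in(114,127): print(z,proj(c,[561.1,-118.5,z]))
save(cv2.resize(im[120:384,130:390],(780,792))[:600],'s2.png')
E
```

```text
t 7.83 p [ 561.7 -117.6  112. ] rot [3.141e+00 3.000e-03 2.816e+00] F [-0.5  0.2  0.1] w 51.2 gf 0.0
114 [251.03819478 252.4980875 ]
127 [250.87731932 266.52578381]
```

View pics/s2.png

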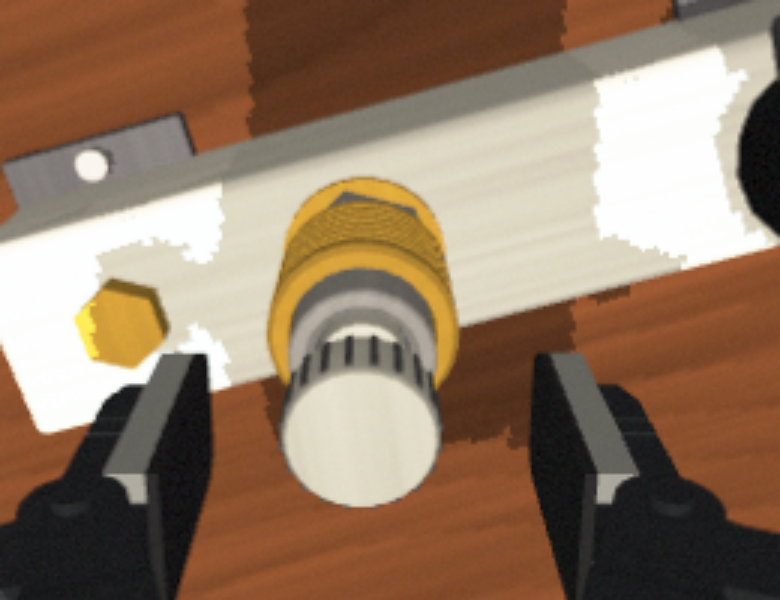

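The head's top is at (361,437) in the crop, which is exactly where z=127 projects, so the plug is lifted and free. The sleeve stays back.

Call:
{"op": "carry_out", "data": {
  "deltas": [0, 0, 0, 0.0003, -0.001, 0.008, -0.2, 0, 0, 0, 0, 0, 0, 0.6, 0, 0, 0, 0, 0, 0, 0.6, 0, 0, 0, 0, 0, 0, 0.6, 0, 0, 0, 0, 0, 0, 1, 0, 0, 0, 0, 0, 0, 1]
}}

```text
clock: 8.62
eef_pos: [559.9, -118.5, 103.0]
tool_rot: [-3.142, -0.0, 2.816]
force: [-0.6, -0.2, -0.5]
width: 21.6
gripper_force: 58.6
```

```bash
python3 -c "
from h import *
st()"
```

```text
t 8.62 p [ 559.9 -118.5  103. ] rot [-3.142 -0.     2.816] F [-0.6 -0.2 -0.5] w 21.6 gf 58.6
```

Call:
{"op": "carry_out", "data": {
  "deltas": [0, 0, 0, 0, 0, -0.003, 1, 0, 0, 0, 0, 0, -0.006, 1, 0, 0, 0, 0, 0, 0, 1]
}}

```text
clock: 9.0
eef_pos: [560.7, -118.7, 112.8]
tool_rot: [3.141, 0.002, 2.816]
force: [-0.8, 0.4, -0.7]
width: 21.8
gripper_force: 58.6
```

```bash
python3 -c "
from h import *
st();go(484,-372,180)"
```

```text
t 9.0 p [ 560.7 -118.7  112.8] rot [3.141e+00 2.000e-03 2.816e+00] F [-0.8  0.4 -0.7] w 21.8 gf 58.6
turn [0. 0. 0.] shift mm [  -8.5 -264.5  -67.3]
```

Call:
{"op": "carry_out", "data": {
  "deltas": [0, 0, 0, 0, 0, -0.034, 1, 0, 0, 0, 0, 0, -0.033, 1, 0, 0, 0, -0.0017, -0.053, 0, 1, 0, 0, 0, -0.0017, -0.053, 0, 1, 0, 0, 0, -0.0017, -0.053, 0, 1, 0, 0, 0, -0.0017, -0.053, 0, 1, 0, 0, 0, -0.0017, -0.053, 0.01, 1, 0, 0, 0, 0, 0, 0.05, 1, 0, 0, 0, 0, 0, 0.05, 1, 0, 0, 0, 0, 0, 0.03, 1, 0, 0, 0, 0, 0, 0, 1, 0, 0, 0, 0, 0, 0, 1]
}}

```text
clock: 10.5
eef_pos: [484.1, -373.0, 40.2]
tool_rot: [-3.141, 0.002, 2.816]
force: [0.3, 0.4, 0.5]
width: 21.4
gripper_force: 58.8
```

```bash
python3 -c "
from h import *
st();go(484,-372,15)"
```

```text
t 10.5 p [ 484.1 -373.    40.2] rot [-3.141e+00  2.000e-03  2.816e+00] F [0.3 0.4 0.5] w 21.4 gf 58.8
turn [0. 0. 0.] shift mm [ 0.4  0.9 25.2]
```

Call:
{"op": "carry_out", "data": {
  "deltas": [0, 0, 0, 0, 0, 0.015, 1, 0, 0, 0, 0, 0, 0.01, 1, 0, 0, 0, 0, 0, 0, 1, 0, 0, 0, 0, 0, 0, -0.1, 0, 0, 0, 0, 0, 0, -0.1, 0, 0, 0, 0, 0, 0, -0.1, 0, 0, 0, 0, 0, -0.02, -0.1, 0, 0, 0, 0, 0, -0.05, -0.1, 0, 0, 0, 0, 0, -0.05, -1, 0, 0, 0, 0, 0, -0.05, -1, 0, 0, 0, 0, 0, -0.04, -1]
}}

```text
clock: 11.88
eef_pos: [483.6, -372.7, 228.0]
tool_rot: [-3.141, 0.003, 2.816]
force: [0.5, -0.2, -0.3]
width: 85.5
gripper_force: 0.0
```

```bash
python3 - <<'E'
from h import *
st();im,c=shot('t1');s=rgb('scene')
save(np.hstack([cv2.resize(im,(400,300)),cv2.resize(s[100:220,70:230],(400,300),interpolation=cv2.INTER_CUBIC)]),'t1.png')
go(453.5,278.3,220,2.574)
E
```

```text
t 11.88 p [ 483.6 -372.7  228. ] rot [-3.141e+00  3.000e-03  2.816e+00] F [ 0.5 -0.2 -0.3] w 85.5 gf 0.0
turn [-0.11  0.64 13.84] shift mm [378.1 533.1  10.7]
```

View pics/t1.png

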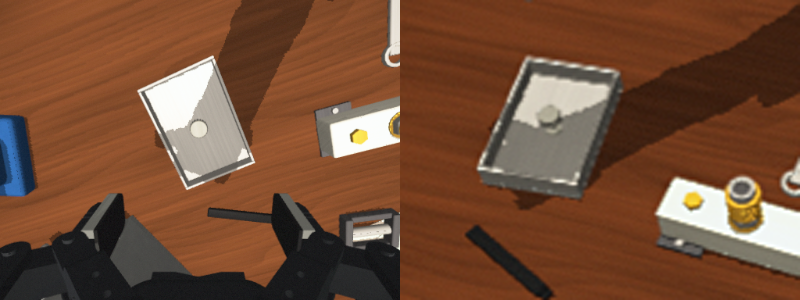

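The blank stands in the tray, at (198,128) in the left half. The coupler's mouth is empty with the sleeve still back.

Call:
{"op": "carry_out", "data": {
  "deltas": [0, 0.6, 7, 0, 0, 0, -1, 0, 0, 6.8, 0, 0, 0, -1, 0, 0, 0, 0.0378, 0.0533, 0, -1, 0, 0, 0, 0.0378, 0.0533, 0, -1, 0, 0, 0, 0.0378, 0.0533, 0, -1, 0, 0, 0, 0.0378, 0.0533, 0, -1, 0, 0, 0, 0.0378, 0.0533, 0, -1, 0, 0, 0, 0.0378, 0.0533, 0, -1, 0, 0, 0, 0.0378, 0.0533, 0, -1, 0, 0, 0, 0.0378, 0.0533, 0, -1, 0, 0, 0, 0.0378, 0.0533, 0, -1, 0, 0, 0, 0.0378, 0.0533, 0, -1]
}}

```text
clock: 13.48
eef_pos: [451.5, 253.7, 227.5]
tool_rot: [-3.14, -0.01, 2.575]
force: [-0.4, 0.0, -0.2]
width: 85.7
gripper_force: 0.0
```

```bash
python3 - <<'E'
from h import *
st();go(453.5,278.3,180,2.574)
for n,o,F,B in(('g1',(190,110),[(163,103),(132,252)],[(244,120),(212,269)]),('g2',(281,34),[(186,138),(127,293)],[(277,162),(220,319)])):
    _,c=load(n)
    for L in(F,B):
        a,b=[atz(c,np.array(p)/3+o,93) for p in L];d=a-b;print(n,np.linalg.norm(d).round(1),((a+b)/2).round(1),'axis yaw',(np.arctan2(d[1],d[0])+np.pi/2).round(3))
E
```

```text
t 13.47 p [451.5 253.7 227.5] rot [-3.14  -0.01   2.575] F [-0.4  0.  -0.2] w 85.7 gf 0.0
turn [-0.06 -0.56  0.04] shift mm [11.5 21.9 47.5]
g1 51.4 [446.2 266.3  93. ] axis yaw 4.173
g1 51.7 [460.2 289.6  93. ] axis yaw 4.191
g2 48.6 [445.3 265.9  93. ] axis yaw 4.079
g2 49.2 [461.8 291.1  93. ] axis yaw 4.126
```

Call:
{"op": "carry_out", "data": {
  "deltas": [0, -0.5, -1.8, 0.0115, 0.022, 0.02, -1, 0, 0, 0, 0, 0, 0.028, -1, 0, 0, 0, 0, 0, 0, -1, 0, 0, 0, 0, 0, 0, -1]
}}

```text
clock: 13.98
eef_pos: [454.3, 276.3, 179.9]
tool_rot: [-3.141, -0.001, 2.605]
force: [-0.5, -0.9, -0.3]
width: 85.3
gripper_force: 0.0
```

```bash
python3 - <<'E'
from h import *
st();im,c=shot('g3')
print(proj(c,[453.2,278,90]))
save(cv2.resize(im[100:340,110:400],(725,600)),'g3.png')
go(453.2,278,70,2.606)
E
```

```text
t 13.97 p [454.3 276.3 179.9] rot [-3.141e+00 -1.000e-03  2.605e+00] F [-0.5 -0.9 -0.3] w 85.3 gf 0.0
[254.58433062 192.56929646]
turn [-0.   -0.04 -0.05] shift mm [  2.    0.7 110.1]
```

View pics/g3.png

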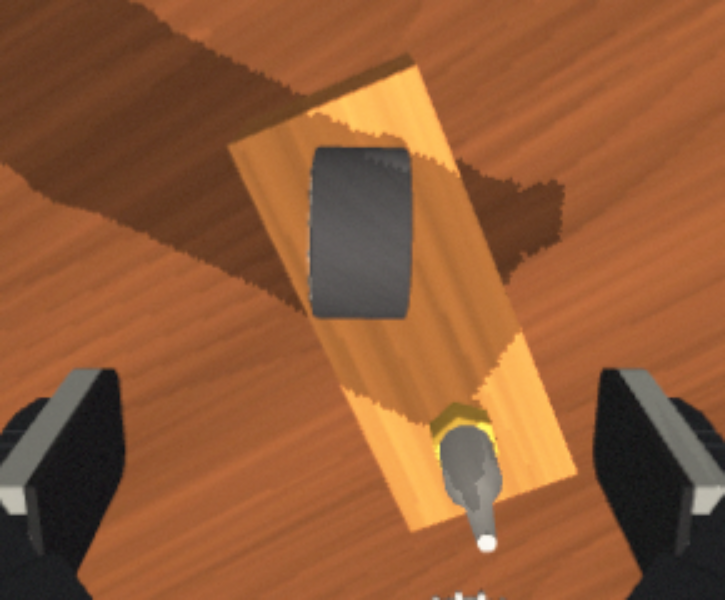

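The case edges are vertical, parallel to the pads, and centred at (361,233) in the crop as predicted, so I'll descend and grip.

Call:
{"op": "carry_out", "data": {
  "deltas": [0, 0, 0, 0.002, 0.0007, 0.05, -1, 0, 0, 0, 0, 0, 0.04, -1, 0, 0, 0, 0, 0, 0.02, -1, 0, 0, 0, 0, 0, 0, -1, 0, 0, 0, 0, 0, 0, 0.1, 0, 0, 0, 0, 0, 0, 0.4, 0, 0, 0, 0, 0, 0, 0.4, 0, 0, 0, 0, 0, 0, 0.4, 0, 0, 0, 0, 0, 0, 1, 0, 0, 0, 0, 0, 0, 1]
}}

```text
clock: 15.28
eef_pos: [452.5, 278.5, 69.7]
tool_rot: [-3.141, -0.001, 2.606]
force: [-0.5, -0.8, 6.4]
width: 27.1
gripper_force: 58.5
```

```bash
python3 -c "
from h import *
st()"
```

```text
t 15.28 p [452.5 278.5  69.7] rot [-3.141e+00 -1.000e-03  2.606e+00] F [-0.5 -0.8  6.4] w 27.1 gf 58.5
```

Call:
{"op": "carry_out", "data": {
  "deltas": [0, 0, 0, 0, 0, -0.005, 1, 0, 0, 0, 0, 0, -0.02, 1, 0, 0, 0, 0, 0, -0.03, 1, 0, 0, 0, 0, 0, -0.03, 1, 0, 0, 0, 0, 0, -0.03, 1, 0, 0, 0, 0, 0, -0.03, 1, 0, 0, 0, 0, 0, 0, 1, 0, 0, 0, 0, 0, 0, 1]
}}

```text
clock: 16.27
eef_pos: [451.6, 277.8, 212.9]
tool_rot: [-3.138, -0.003, 2.606]
force: [-0.5, 0.5, -2.2]
width: 27.2
gripper_force: 60.1
```

```bash
python3 - <<'E'
from h import *
st();go(561.0,-118.5,210,2.606)
im,c=shot('l1');save(im[150:384,150:400],'l1.png')
p=ctrl.read_state()['eef_pos']
for z in(-19.7,-40,-56): print(proj(c,[p[0],p[1],p[2]+z]))
E
```

```text
t 16.27 p [451.6 277.8 212.9] rot [-3.138e+00 -3.000e-03  2.606e+00] F [-0.5  0.5 -2.2] w 27.2 gf 60.1
turn [-0.2  -0.15  0.03] shift mm [-296.3 -285.     2.9]
[253.10595365 233.79924075]
[253.22503222 219.80147123]
[253.3035291  210.57527013]
```

```bash
python3 - <<'E'
from h import *
im,c=load('l1');p=np.array([451.6,277.8,212.9]);ex=np.array([np.cos(2.606),np.sin(2.606),0])
th=np.linspace(0,2*np.pi,361)
for off in(-1,0,1):
    P=p+[0,0,20.3]+np.outer(off+26*np.cos(th),ex)+np.outer(26*np.sin(th),[0,0,1])
    q=cv2.projectPoints(P,cv2.Rodrigues(c['R'])[0],c['t'],c['mtx'],c['distortion'])[0][:,0];print(off,q[:,1].min().round(1),q[:,1].max().round(1),q[:,0].mean().round(1))
for u in(245,253,261):
    col=im[150:384,u-1:u+2].mean(1).astype(int); print(u,[tuple([150+i]+list(col[i])) for i in list(range(10,70,2))] if u==253 else '')
g=im[:,252:255].mean(1);d=np.abs(np.diff(g,axis=0)).sum(1);print([(i,int(d[i])) for i in range(150,383) if d[i]>25])
E
```

```text
-1 215.0 342.3 253.0
0 212.9 340.2 253.0
1 210.7 338.1 253.0
245 
253 [(160, np.int64(202), np.int64(124), np.int64(65)), (162, np.int64(200), np.int64(122), np.int64(63)), (164, np.int64(172), np.int64(106), np.int64(53)), (166, np.int64(198), np.int64(122), np.int64(62)), (168, np.int64(185), np.int64(115), np.int64(59)), (170, np.int64(184), np.int64(114), np.int64(56)), (172, np.int64(175), np.int64(109), np.int64(54)), (174, np.int64(115), np.int64(72), np.int64(38)), (176, np.int64(113), np.int64(72), np.int64(37)), (178, np.int64(108), np.int64(67), np.int64(36)), (180, np.int64(116), np.int64(73), np.int64(39)), (182, np.int64(153), np.int64(94), np.int64(48)), (184, np.int64(191), np.int64(118), np.int64(60)), (186, np.int64(199), np.int64(123), np.int64(62)), (188, np.int64(198), np.int64(122), np.int64(62)), (190, np.int64(199), np.int64(123), np.int64(63)), (192, np.int64(200), np.int64(124), np.int64(63)), (194, np.int64(200), np.int64(124), np.int64(62)), (196, np.int64(198), np.int64(123), np.int64(62)), (198, np.int64(194), np.int64(120), np.int64(62)), (200, np.int64(190), np.int64(118), np.int64(61)), (202, np.int64(181), np.int64(114), np.int64(61)), (204, np.int64(118), np.int64(113), np.int64(107)), (206, np.int64(150), np.int64(145), np.int64(136)), (208, np.int64(221), np.int64(214), np.int64(201)), (210, np.int64(222), np.int64(216), np.int64(203)), (212, np.int64(127), np.int64(122), np.int64(116)), (214, np.int64(201), np.int64(193), np.int64(180)), (216, np.int64(87), np.int64(84), np.int64(81)), (218, np.int64(56), np.int64(54), np.int64(54))]
261 
[(162, 28), (163, 26), (164, 49), (171, 25), (172, 74), (173, 39), (181, 52), (182, 44), (183, 28), (202, 46), (203, 64), (205, 90), (206, 171), (207, 33), (210, 58), (211, 217), (212, 49), (213, 159), (215, 306), (216, 89), (341, 68), (342, 41), (352, 45), (353, 175)]
```

Call:
{"op": "carry_out", "data": {
  "deltas": [-0.2, -0.15, 0, -0.03, -0.0285, 0, 1, 0, 0, 0, -0.03, -0.0285, 0, 1, 0, 0, 0, -0.03, -0.0285, 0, 1, 0, 0, 0, -0.03, -0.0285, 0, 1, 0, 0, 0, -0.03, -0.0285, 0, 1, 0, 0, 0, -0.03, -0.0285, 0, 1, 0, 0, 0, -0.03, -0.0285, 0, 1, 0, 0, 0, -0.03, -0.0285, 0, 1, 0, 0, 0, -0.03, -0.0285, 0, 1, 0, 0, 0, -0.027, -0.0285, 0, 1, 0, 0, 0, 0, 0, 0, 1, 0, 0, 0, 0, 0, 0, 1]
}}

```text
clock: 17.82
eef_pos: [561.7, -117.5, 212.3]
tool_rot: [3.14, -0.002, 2.606]
force: [0.1, 1.3, -2.3]
width: 27.6
gripper_force: 59.9
```

```bash
python3 - <<'E'
from h import *
st();go(560.6,-118.6,165,2.606)
E
```

```text
t 17.82 p [ 561.7 -117.5  212.3] rot [ 3.140e+00 -2.000e-03  2.606e+00] F [ 0.1  1.3 -2.3] w 27.6 gf 59.9
turn [ 0.09 -0.12  0.02] shift mm [ 0.4 -1.5 47.3]
```

```bash
python3 - <<'E'
from h import *
im,c=load('l1');p=np.array([451.6,277.8,212.9]);ex=np.array([np.cos(2.606),np.sin(2.606),0]);ey=np.array([ex[1],-ex[0],0])
for v in(205,208,210):print(v,im[v,228:278].astype(int)[:,2].tolist())
th=np.linspace(0,2*np.pi,361)
for dz in(-40,-44,-48,-52,-56):
    P=p+[0,0,dz]+np.outer(-.85+7*np.cos(th),ex)+np.outer(7*np.sin(th),ey)
    q=cv2.projectPoints(P,cv2.Rodrigues(c['R'])[0],c['t'],c['mtx'],c['distortion'])[0][:,0];print(dz,q.min(0).round(1),q.max(0).round(1))
st();go(560.3,-118.3,155,2.606)
E
```

```text
205 [37, 44, 51, 64, 62, 63, 58, 58, 58, 60, 63, 66, 69, 64, 66, 62, 64, 75, 97, 107, 108, 108, 108, 109, 108, 108, 107, 106, 106, 106, 105, 97, 80, 69, 65, 63, 62, 61, 62, 65, 64, 64, 65, 64, 65, 65, 63, 64, 60, 58]
208 [42, 44, 38, 47, 60, 63, 64, 58, 61, 57, 59, 63, 65, 66, 80, 100, 111, 126, 154, 179, 204, 202, 205, 205, 205, 200, 200, 199, 197, 192, 175, 147, 124, 108, 100, 83, 62, 62, 63, 62, 60, 63, 67, 66, 66, 65, 62, 66, 65, 60]
210 [36, 41, 38, 39, 40, 60, 66, 62, 58, 58, 58, 60, 62, 75, 103, 133, 174, 199, 203, 202, 205, 205, 208, 205, 205, 201, 204, 202, 199, 198, 193, 191, 191, 186, 151, 103, 79, 63, 60, 60, 58, 63, 63, 64, 61, 66, 63, 64, 62, 62]
-40 [242.  210.6] [264.9 231.9]
-44 [242.2 208.3] [264.7 229.2]
-48 [242.4 206.1] [264.5 226.7]
-52 [242.6 204. ] [264.3 224.2]
-56 [242.9 202. ] [264.1 221.9]
t 17.82 p [ 561.7 -117.5  212.3] rot [ 3.140e+00 -2.000e-03  2.606e+00] F [ 0.1  1.3 -2.3] w 27.6 gf 59.9
turn [ 0.09 -0.12  0.02] shift mm [ 0.8 -1.4 57.3]
```

Call:
{"op": "carry_out", "data": {
  "deltas": [0, 0, 0, 0.0008, -0.0011, 0.025, 1, 0, 0, 0, 0, 0, 0.02, 1, 0, 0, 0, 0, 0, 0, 1, 0, 0, 0, 0, 0, 0, 1]
}}

```text
clock: 18.32
eef_pos: [561.8, -118.0, 169.1]
tool_rot: [3.139, 0.001, 2.608]
force: [0.4, -0.2, -1.7]
width: 27.2
gripper_force: 60.0
```

```bash
python3 - <<'E'
from h import *
im,c=shot('m1');P=[]
for i in range(4):
    s=ctrl.read_state();P.append(np.r_[s['eef_pos'],s['force']]);rgb('top')
print(np.round(P,1));p=np.mean(P,0)[:3]
st();go(560.3,-118.0,155,2.606)
E
```

```text
[[ 5.621e+02 -1.183e+02  1.694e+02 -2.000e-01 -3.000e-01 -2.200e+00]
 [ 5.621e+02 -1.185e+02  1.695e+02 -5.000e-01  5.000e-01 -3.700e+00]
 [ 5.620e+02 -1.186e+02  1.695e+02  1.000e-01 -2.000e-01 -2.500e+00]
 [ 5.620e+02 -1.188e+02  1.694e+02  2.000e-01 -4.000e-01 -2.400e+00]]
t 18.57 p [ 561.9 -118.8  169.3] rot [3.139e+00 2.000e-03 2.606e+00] F [ 0.6  0.6 -2.8] w 27.3 gf 60.0
turn [0.13 0.12 0.03] shift mm [ 1.8 -0.1 14.3]
```

Call:
{"op": "carry_out", "data": {
  "deltas": [0, 0, 0, 0.0017, 0, 0.005, 1, 0, 0, 0, 0, 0, 0.004, 1, 0, 0, 0, 0, 0, 0, 1, 0, 0, 0, 0, 0, 0, 1]
}}

```text
clock: 19.08
eef_pos: [560.0, -118.0, 159.6]
tool_rot: [3.14, 0.001, 2.606]
force: [0.9, -0.3, -2.9]
width: 27.7
gripper_force: 60.0
```

```bash
cat > r.py <<'E'
from h import *
P=[]
for i in range(3):
    s=ctrl.read_state();P.append(np.r_[s['eef_pos'],s['force']]);rgb('top')
print(np.mean(P,0).round(2));st();go(560.3,-118.0,155,2.606)
E
python3 r.py
```

```text
[ 5.6007e+02 -1.1802e+02  1.5964e+02  2.5000e-01  1.3000e-01 -2.3200e+00]
t 19.23 p [ 560.1 -118.   159.7] rot [3.140e+00 1.000e-03 2.606e+00] F [-0.4 -0.1 -1.7] w 27.7 gf 60.0
turn [0.11 0.07 0.02] shift mm [-0.1  0.1  4.7]
```

Now on the axis; descending by feel.

Call:
{"op": "carry_out", "data": {
  "deltas": [0, 0, 0, 0, 0, 0.002, 1, 0, 0, 0, 0, 0, 0.002, 1, 0, 0, 0, 0, 0, 0.001, 1, 0, 0, 0, 0, 0, 0, 1]
}}

```text
clock: 19.73
eef_pos: [559.9, -118.0, 154.5]
tool_rot: [3.14, 0.001, 2.606]
force: [0.1, 1.0, -2.1]
width: 27.3
gripper_force: 60.0
```

Call:
{"op": "carry_out", "data": {
  "deltas": [0, 0, 0, 0, 0, 0.001, 1, 0, 0, 0, 0, 0, 0.001, 1, 0, 0, 0, 0, 0, 0, 1]
}}

```text
clock: 20.1
eef_pos: [559.9, -118.0, 152.5]
tool_rot: [3.14, 0.001, 2.606]
force: [-0.2, 0.6, -2.0]
width: 27.6
gripper_force: 60.0
```

Call:
{"op": "carry_out", "data": {
  "deltas": [0, 0, 0, 0, 0, 0.001, 1, 0, 0, 0, 0, 0, 0.001, 1, 0, 0, 0, 0, 0, 0, 1]
}}

```text
clock: 20.48
eef_pos: [559.9, -117.9, 150.5]
tool_rot: [3.14, 0.001, 2.606]
force: [-0.4, 0.3, -1.9]
width: 27.3
gripper_force: 60.0
```

Call:
{"op": "carry_out", "data": {
  "deltas": [0, 0, 0, 0, 0, 0.001, 1, 0, 0, 0, 0, 0, 0.001, 1, 0, 0, 0, 0, 0, 0, 1]
}}

```text
clock: 20.85
eef_pos: [559.9, -117.9, 148.5]
tool_rot: [3.14, 0.001, 2.606]
force: [-0.3, -0.6, -2.5]
width: 27.6
gripper_force: 60.0
```

Call:
{"op": "carry_out", "data": {
  "deltas": [0, 0, 0, 0, 0, 0.001, 1, 0, 0, 0, 0, 0, 0.0005, 1, 0, 0, 0, 0, 0, 0, 1]
}}

```text
clock: 21.22
eef_pos: [560.1, -118.0, 147.5]
tool_rot: [3.14, 0.001, 2.606]
force: [-2.0, -0.6, 3.5]
width: 27.4
gripper_force: 60.7
```

Call:
{"op": "carry_out", "data": {
  "deltas": [0, 0, 0, 0, 0, 0.0005, 1, 0, 0, 0, 0, 0, 0.0005, 1, 0, 0, 0, 0, 0, 0, 1]
}}

```text
clock: 21.6
eef_pos: [560.1, -118.0, 146.1]
tool_rot: [3.14, 0.001, 2.606]
force: [-1.8, -0.2, 3.8]
width: 27.4
gripper_force: 60.7
```

Gentle 6 N at TCP z≈147.7 is the valve, so home should be near 134.4. Continuing slowly, easing the small side force.

Call:
{"op": "carry_out", "data": {
  "deltas": [0, 0, 0, 0.0002, -0.0001, 0.001, 1, 0, 0, 0, 0, 0, 0.001, 1, 0, 0, 0, 0, 0, 0.001, 1, 0, 0, 0, 0, 0, 0, 1]
}}

```text
clock: 22.1
eef_pos: [560.1, -118.0, 143.1]
tool_rot: [3.14, 0.002, 2.606]
force: [-0.5, -0.2, 3.2]
width: 27.3
gripper_force: 60.9
```

Call:
{"op": "carry_out", "data": {
  "deltas": [0, 0, 0, 0, 0, 0.001, 1, 0, 0, 0, 0, 0, 0.001, 1, 0, 0, 0, 0, 0, 0.001, 1, 0, 0, 0, 0, 0, 0, 1]
}}

```text
clock: 22.6
eef_pos: [560.2, -118.0, 140.4]
tool_rot: [3.14, 0.002, 2.606]
force: [-1.2, 0.2, 5.4]
width: 27.1
gripper_force: 61.1
```

Call:
{"op": "carry_out", "data": {
  "deltas": [0, 0, 0, 0, 0, 0.001, 1, 0, 0, 0, 0, 0, 0.001, 1, 0, 0, 0, 0, 0, 0, 1]
}}

```text
clock: 22.98
eef_pos: [560.1, -118.1, 138.4]
tool_rot: [3.14, 0.002, 2.606]
force: [-0.7, -0.1, 5.4]
width: 27.3
gripper_force: 61.1
```

Call:
{"op": "carry_out", "data": {
  "deltas": [0, 0, 0, 0, 0, 0.001, 1, 0, 0, 0, 0, 0, 0.001, 1, 0, 0, 0, 0, 0, 0, 1]
}}

```text
clock: 23.35
eef_pos: [560.1, -118.0, 136.4]
tool_rot: [3.14, 0.002, 2.606]
force: [-0.4, -0.2, 5.3]
width: 27.5
gripper_force: 61.2
```

Call:
{"op": "carry_out", "data": {
  "deltas": [0, 0, 0, 0, 0, 0.0007, 1, 0, 0, 0, 0, 0, 0, 1, 0, 0, 0, 0, 0, 0, 1]
}}

```text
clock: 23.72
eef_pos: [560.2, -118.0, 135.7]
tool_rot: [3.14, 0.002, 2.606]
force: [0.2, -0.7, 6.0]
width: 27.3
gripper_force: 61.2
```

Call:
{"op": "carry_out", "data": {
  "deltas": [0, 0, 0, 0, 0, 0.0005, 1, 0, 0, 0, 0, 0, 0, 1, 0, 0, 0, 0, 0, 0, 1]
}}

```text
clock: 24.1
eef_pos: [560.1, -117.9, 134.8]
tool_rot: [3.14, 0.001, 2.606]
force: [0.5, -0.5, 2.5]
width: 27.5
gripper_force: 60.5
```

Call:
{"op": "carry_out", "data": {
  "deltas": [0, 0, 0, 0, 0, 0.0004, 1, 0, 0, 0, 0, 0, 0, 1, 0, 0, 0, 0, 0, 0, 1]
}}

```text
clock: 24.48
eef_pos: [560.1, -117.9, 134.7]
tool_rot: [3.139, 0.001, 2.606]
force: [0.3, -0.7, 4.6]
width: 27.3
gripper_force: 60.8
```

The force fell from about 8.4 N to 5 N at z 134.8, which suggests the lock has sprung. I'll check with a gentle tug through the end play.

Call:
{"op": "carry_out", "data": {
  "deltas": [0, 0, 0, 0, 0, -0.001, 1, 0, 0, 0, 0, 0, 0, 1]
}}

```text
clock: 24.72
eef_pos: [560.0, -117.9, 134.9]
tool_rot: [3.14, 0.001, 2.606]
force: [2.4, -0.2, -4.9]
width: 27.6
gripper_force: 59.7
```

Call:
{"op": "carry_out", "data": {
  "deltas": [0, 0, 0, 0, 0, -0.0008, 1, 0, 0, 0, 0, 0, 0, 1]
}}

```text
clock: 24.98
eef_pos: [559.8, -117.8, 135.1]
tool_rot: [3.14, 0.001, 2.607]
force: [5.6, -1.7, -14.5]
width: 27.3
gripper_force: 59.9
```

```bash
python3 r.py; python3 - <<'E'
from h import *
sc=cal('scene');im=rgb('scene').astype(int);ok=(im[...,0]>120)&(im[...,1]>80)&(im[...,2]<70)&(im[...,0]-im[...,1]<110)
for z in(67,58,97,90): print(z,proj(sc,[561,-118.5,z]).round(1))
u,v=proj(sc,[561,-118.5,85]).astype(int)
for r in range(v-22,v+22): print(r,''.join('#' if k else '.' for k in ok[r,u-20:u+20]))
E
```

```text
[ 559.84 -117.82  135.13    5.7    -0.7   -14.74]
t 25.12 p [ 559.9 -117.8  135.1] rot [3.140e+00 1.000e-03 2.607e+00] F [  4.7  -1.1 -15. ] w 27.2 gf 59.9
turn [0.09 0.03 0.03] shift mm [ -0.5   0.  -19.9]
67 [207.2 181.7]
58 [207.5 183.7]
97 [206.2 174.9]
90 [206.5 176.6]
155 ........................................
156 ........................................
157 ........................................
158 ........................................
159 ........................................
160 ........................................
161 ........................................
162 ........................................
163 ........................................
164 ........................................
165 ........................................
166 ........................................
167 ........................................
168 ........................................
169 ........................................
170 ........................................
171 ........................................
172 .........................##.............
173 .....#.....
[... 454 characters left out ...]
#############............
184 ................###########.............
185 ................###########.............
186 ...............#.#########..#...........
187 ....................###.....#...........
188 ................#...........#...........
189 ................##.........##...........
190 .................##.......##............
191 ..................##.######.............
192 ...................######...............
193 ........................................
194 ........................................
195 ........................................
196 ........................................
197 ........................................
198 ........................................
```

Locked: the tug is held at about 12 N with only 0.4 mm of movement, and the sleeve is forward. I'll relieve the tug and let go.

Call:
{"op": "carry_out", "data": {
  "deltas": [0, 0, 0, 0, 0, 0.0011, 1, 0, 0, 0, 0, 0, 0, 1, 0, 0, 0, 0, 0, 0, -0.2, 0, 0, 0, 0, 0, 0, -0.2, 0, 0, 0, 0, 0, 0, -0.2, 0, 0, 0, 0, 0, 0, -0.2, 0, 0, 0, 0, 0, -0.02, -0.2, 0, 0, 0, 0, 0, -0.05, -0.2, 0, 0, 0, 0, 0, -0.05, -0.2, 0, 0, 0, 0, 0, -0.03, -0.2, 0, 0, 0, 0, 0, 0, -0.2]
}}

```text
clock: 26.55
eef_pos: [561.0, -118.5, 288.0]
tool_rot: [3.138, 0.006, 2.606]
force: [-0.3, -0.3, -0.4]
width: 51.3
gripper_force: 0.0
```

```bash
python3 - <<'E'
from h import *
st()
sc=cal('scene');im=rgb('scene').astype(int);ok=(im[...,0]>120)&(im[...,1]>80)&(im[...,2]<70)&(im[...,0]-im[...,1]<110);dk=im.sum(2)<240
u,v=proj(sc,[561,-118.5,85]).astype(int);print(u,v,proj(sc,[561,-118.5,148]))
for r in range(v-48,v+18,2): print(r,''.join('#' if k else ('o' if d else '.') for k,d in zip(ok[r,u-25:u+25],dk[r,u-25:u+25])))
E
```

```text
t 26.55 p [ 561.  -118.5  288. ] rot [3.138 0.006 2.606] F [-0.3 -0.3 -0.4] w 51.3 gf 0.0
206 177 [204.53349134 162.73060693]
129 ooooooooooooooooooooooo.oooooooooooooooooooooooooo
131 ooooooooooooooooooooooo..ooooooooooooooooooooooooo
133 oooooooooooooooooooooooooooooooooooooooooooooooooo
135 oooooooooooooooooooooooooooooooooooooooooooooooooo
137 oooooooooooooooooooooooooooooooooooooooooooooooooo
139 oooooooooooooooooooooooooooooooooooooooooooooooooo
141 oooooooooooooooooooooooooooooooooooooooooooooooooo
143 oooooooooooooooooooooooooooooooooooooooooooooooooo
145 oooooooooooooooooooooooooooooooooooooooooooooooooo
147 oooooooooooooooooooooooooooooooooooooooooooooooooo
149 oooooooooooooooooooooooooooooooooooooooooooooooooo
151 oooooooooooooooooooooooooooooooooooooooooooooooooo
153 oooooooooooooooooooooooooooooooooooooooooooooooooo
155 oooooooooooooooooooooooooooooooooooooooooooooooooo
157 oooooooooooooooooooooooooooooooooooooooooooooooooo
159 oooooooooooooooooooooooooooooooooooooooooooooooooo
161 oooooooooooooooooooooooooooooooooooooooooooooooooo
163 ooooooooooooooooooooooooooooooooooooooooooooooooo.
165 oooooooooooooooooooooooooooooooooooooooooooooooo..
167 ooooooooooooooooooooooooooooooooooooooooooooooo...
169 ooooooooooooooooooooooooooooooooooooooooooo.......
171 ...#oooooooooooooooooooooooooo#ooooooooooo..o.....
173 ..........#oooooooo##oooooooo..#oooooooooo..ooo...
175 .................###...........##ooooooooo...oooo.
177 ......#............#...........##ooooooooooo......
179 ...#######..........###.....####oooooooooooooooooo
181 ...#######..........#########oo##...oooooooooooooo
183 .....oo.............#############..........ooooooo
185 .....................###########..................
187 .........................####o..o#................
189 .....................##.......oo##................
191 .......................##.######..................
193 ..................................................
```

Released and clear: no force on the tool, and the sleeve is still forward. Handing in.

```bash
python3 -c "
from cell import ctrl
print(ctrl.finish_job())"
```

```text
the job is handed in; nothing more can be done
None
```

The gauge is locked on the air point with the sleeve forward (it held a gentle tug of about 12 N), the blanking plug stands in the steel tray, and I handed the job in at about 27 s; no verdict was returned.

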